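# Laser power check: prove the stop button, then hold the meter head over the beam port

## Robot

A 7-joint arm with a two-finger parallel gripper is mounted at the origin on a cart in front of the work surface, level with it; the furniture and walls round the work are solid. World frame = base frame: x ahead of the robot, y to its left, z up, the work surface at z = 0. Lengths are in m, angles in rad, forces in N, time in s.
With the tool pointing down it reaches from about 0.425 to 0.925 m from the base axis. Payload 6.8 kg.
Tool frame: the origin (TCP) lies at the very end of the fingers, on their centre line; the grasp point (between the pads) lies 19 mm behind it; z points along the fingers, y is the line along which they close (so a half turn about z gives the same grasp; the last joint's range is limited). The gripper opens to 85 mm and grips with 20 to 120 N. Pads are 22 mm wide; open, the fingers measure 114 mm over their backs; the gripper's body (76 mm by 85 mm) begins 54 mm behind the grasp point. The pads swing forward as they close: fully open they stand 13 mm farther back than shut.
Start: joints at [1.208, 0.477, 0.022, 1.555, -0.011, 1.109, -0.083], TCP at [0.17, -0.653, 0.196] pointing down, gripper open.
Joint ranges: [-2.96, 2.96], [-0.34, 2.1], [-1.41, 1.46], [0.24, 2.44], [-1.37, 4.51], [0.17, 1.92], [-2.96, 2.96]. Speed limits (rad/s): [2.39, 2.39, 3.14, 3.14, 3.14, 3.14, 3.14].

## Interface

Orientations are given as a unit quaternion [w, x, y, z].
In Python, from station import bot gives the robot as it stands. The module is installed in compiled form; this text tells all that it offers.
- The arm moves only by the shell command python3 -m jog 'ROWS' [OPENING] [FORCE]. ROWS is JSON, a list of rows, each a list of 4 numbers: the shift along the tool's x, y, z in cm, then the turn about the tool's z in rad. In form: [[x, y, z, spin], ...]. A call has 1 to 20 rows; each row is the pose to reach, as a shift and turn from the pose commanded when the call began, along the tool's axes at that moment; what a row does not reach only later rows make up. A row lasts 1/12 s, in which the tool goes at most 41.7 mm and 7.16 degrees, less where a joint would pass 70% of its speed; a pose out of reach is approached as far as the arm can. A call with a gripper value outside its range is refused whole. OPENING is the closure, from -1 (fully open) to 1 (shut), set as the call begins (- or left out, the last holds). The fingers move at their own pace and stop on an object; FORCE is the grip in N (left out, the last holds). Time passes only in rows, so rows that repeat a pose let the fingers close. It gives the time, the measured TCP pose, the force, the opening and the grip force at its end, in the units of the state.
- bot.get_obs(): the state, without advancing time (a new reading comes with each control period).
- bot.read_camera(name): name is "scene" or "top" or "wrist"; returns a dict with "pixels" (480x640x3 uint8, red, green, blue), "depth" (480x640 float32, m along the optical axis (not along the pixel's ray), 0 where there is no reading), "fovy" (degrees; the focal length in pixels is half the picture's height over the tangent of half this angle, whatever the lens; pixels are square), "cx", "cy" (the principal point, pixels), "pose" (4x4, takes a point from camera to world coordinates). Camera axes: x right, y down, z forward; pixel columns grow to the right and rows downward; lengths in m; the calibration is good to about 2 mm. A picture is of the moment at which its call begins.
- bot.hand_in(): hands the job in; it is judged then, once.
The state is a dict: "t": time; "q": joint angles; "joint_vel": joint speeds; "joint_torque": joint torques, N m; "eef_pos": TCP position; "tool_rot": TCP orientation; "contact_force": force on the tool from outside, world axes, zero at the start; "torque": the same for the moment, N m; "gripper_width": opening from 0.0 (shut) to 1.0 (fully open); "grasp_force": force on a finger pad.
Only numpy, scipy, OpenCV 4.12 (cv2) and the standard library are available. Lean on these libraries where they do the work, as an engineer would, in place of code of your own. Each camera call takes 0.05 s, during which the arm holds its last target. There are 200 camera calls.

## Task

Bring the laser up for its power check: press the mushroom stop button down until it latches, then twist it clockwise so that it springs fully out again and re-arms the laser. After that lift the power meter head out of its parking cup by the post on its back, carry it clear of the posted optics and hold it level, face down, centred over the upright tube of the laser's output port, hovering about 6 mm above the rim without touching it. Finish while holding it there, and leave the tools and parts around undisturbed.

Things in the scene. Friction and masses are not known exactly. Their poses are not given: they have to be found in the camera images.
- stop_station: Grey stop box bolted to the table, 78 x 78 mm, 48 mm tall, with the mushroom button in the middle of its top. Origin under its centre on the table, z up; its yaw does not matter
- stop_head (a point): Centre of the top of the mushroom button's round head; goes down with it. The head is 40 mm across and 18 mm thick on an 18 mm wide stem; out, its top stands 83.5 mm above the table and its underside 17.5 mm above the box
- stop_button (a joint): How far the mushroom head is pressed down, m: 0 out, 0.009 bottomed. The spring pushes back with 2 to 4.5 N; pressed past about 0.005 it snaps in, latches, and stays at about 0.0064 when let go, and cannot be pulled out, only turned out
- stop_twist (a joint): Turn of the mushroom head, rad, growing clockwise seen from above: 0 at rest, stop at 1.2. A light spring turns it back. Latched, it is released by turning past about 0.8; gripped in the fingers it may not rise, so let go of it there (or lift with it) and it springs out
- laser: Laser head bolted to the table: finned aluminium box 90 x 52 x 51 mm with a black 40 mm cube in front of it, on a 150 x 62 mm base plate. Origin on the table under the centre of the cube; the finned box lies towards its +x, z up
- port (a point): Output port: centre of the rim of the black tube, 30 mm across, that stands on the laser's cube; 80 mm above the table, z up along the beam
- cup: Black parking cup bolted to the table: round, 72 mm outside, 64 mm inside, 13 mm tall, inner floor 4 mm up, two ears 51 mm out along its +-y. Origin under its centre on the table
- meter: Power meter head, loose, 0.24 kg: black disc 60 mm across, 18 mm thick, face down in the cup, with a steel post 12.6 mm across on its back. Origin at the centre of the sensor face (the underside), z up along the post; a collar 18 mm across ends 23 mm above the face, the post's cylinder at 73 mm, a small stud at 76 mm. Grip the post, fingertips above the disc
- mirror_post: Mirror mount on a post in a holder, bolted down, 148 mm tall, 50 x 54 mm at its foot; stands between the laser and the place to its left. Origin on the table under it
- lens_post: Short lens tube clamped on a post in a holder, bolted down, 146 mm tall, 50 x 54 mm at its foot; stands between the laser and the place to its right. Origin on the table under it
- hex_driver: Hex driver 213 mm long lying in front of the laser, bystander. Origin under its middle
- screw_tin: Round screw tin 66 mm across, 27 mm tall, bystander. Origin under its centre
- fork_clamp: Flat slotted fork clamp 62 x 28 x 10 mm, bystander. Origin under its centre
- spare_tube: Spare lens tube 30 mm across, 30 mm tall, standing on the table, bystander. Origin under its centre
- spectrometer: Furniture to keep clear of: the table-top spectrometer left of the work, about 350 x 400 mm, its front about 0.16 m nearer the robot than this origin, its right side 0.16 to 0.23 m to the right of it; with the parts on its top it stands up to 0.32 m above the table. Origin on the table under its middle
- monitor_1: Furniture to keep clear of: the screen behind the work, 545 mm wide, leaning back, from 77 to 421 mm above the table. Its lower front edge lies about 0.11 m nearer the robot than this origin, which is on the table under its stand
- tape_roll: Roll of tape 58 mm across, 19 mm tall, bystander. Origin under its centre
- goggles: Laser goggles 131 x 154 x 44 mm, folded open on the table, bystander. Origin under their middle
Mind the look-alikes: they are no part of the job. Of the things that look like the cup, take the one that is farthest to the robot's right at the start.

How it is judged:
On the way, in this order (a step that is already met when the one before it is completed fails the run):
1. the stop button is pressed down and latched ((value of joint stop_button above 0.0075 m or (value of joint stop_button above 0.005 m and contact force between the arm and stop_station below 0.3 N))), for 0.15 s.
2. the stop button is twisted free and has sprung fully out (value of joint stop_button below 0.0015 m), for 0.2 s.
3. the meter head is lifted out of its cup (z of meter in the frame of cup above 0.04 m), for 0.2 s.
At the end, for the whole second after the job is handed in: The gripper holds the meter head still, face down and level within 4 degrees, its face centred within 6 mm over the output port and 2 to 12 mm above the rim, not touching the laser; the stop button is fully out (horizontal distance between meter and port below 0.006 m and z of meter in the frame of port between 0.002 and 0.012 m and angle between meter's own z axis and vertical below 0.07 rad and linear speed of meter below 0.01 m/s and contact force between the fingers and meter above 1 N and contact force between meter and laser below 0.05 N and value of joint stop_button below 0.0015 m); the arm keeps its last pose, push and grip.
It fails at once if the meter head touches the laser (contact force between meter and laser above 0.5 N).
It fails at once if the meter head or the arm bumps the posted optics (contact force between meter and mirror_post above 1 N or contact force between meter and lens_post above 1 N or contact force between the arm and mirror_post above 4 N or contact force between the arm and lens_post above 4 N).
It fails at once if a bystander is pushed away (distance of any of hex_driver, screw_tin, fork_clamp, spare_tube, tape_roll, goggles from where it was at the start of the episode above 0.03 m).
It also fails if it takes over 72 s, if anything falls off the work surface, if the arm or the gripper's body presses on something with over 40 N, if the wrist force passes 120 N, or if a joint passes its speed limit or range.

## Working session

There is one attempt and no reset: what is moved stays moved. The work goes in short steps, Python scripts to look and compute and a shell command to move; the robot and the scene stay as the last step left them, time stands still between calls to the robot, and variables do not carry over. Pictures are saved under pics/ and viewed, at most 10 in all, crops included, and the job is handed in when it is done.

```bash
mkdir -p pics; cat > h.py <<'E'
import numpy as np,cv2,pickle
from station import bot
def snap(name,tag):
    c=bot.read_camera(name); pickle.dump(c,open(f'pics/{tag}.pkl','wb'))
    cv2.imwrite(f'pics/{tag}.png',c['pixels'][:,:,::-1]); return c
def load(tag): return pickle.load(open(f'pics/{tag}.pkl','rb'))
def cloud(c):
    f=240/np.tan(np.radians(c['fovy'])/2); v,u=np.mgrid[0:480,0:640]; d=c['depth']
    P=np.stack([(u-c['cx'])/f*d,(v-c['cy'])/f*d,d],-1); T=np.array(c['pose'])
    W=P@T[:3,:3].T+T[:3,3]; W[d<=0]=np.nan; return W
def ray(c,u,v,z):
    f=240/np.tan(np.radians(c['fovy'])/2); T=np.array(c['pose'])
    d=T[:3,:3]@np.array([(u-c['cx'])/f,(v-c['cy'])/f,1]); o=T[:3,3]; return o+d*(z-o[2])/d[2]
E
python3 - <<'E'
from h import *
for n in('scene','top','wrist'):
    c=snap(n,n+'0'); print(n,c['fovy'],c['cx'],c['cy'],np.round(c['pose'],3).tolist())
o=bot.get_obs(); print(o)
E
```

```text
scene 46.73926325632338 316.42343511885525 236.37305936625788 [[-0.685, -0.376, 0.624, -0.424], [-0.728, 0.344, -0.593, 0.834], [0.008, -0.861, -0.509, 0.896], [0.0, 0.0, 0.0, 1.0]]
top 50.033245539890615 317.9018599010215 236.9536050677832 [[0.004, -0.991, 0.131, 0.432], [-1.0, -0.001, 0.023, -0.143], [-0.023, -0.131, -0.991, 1.375], [0.0, 0.0, 0.0, 1.0]]
wrist 64.9801235619632 314.7195178093219 240.82593945240205 [[0.251, -0.915, -0.315, 0.253], [-0.968, -0.238, -0.08, -0.632], [-0.002, 0.325, -0.946, 0.373], [0.0, 0.0, 0.0, 1.0]]
{'t': 0.15, 'q': array([ 1.20789954,  0.47762842,  0.02233415,  1.55618914, -0.01147611,
        1.10929583, -0.08310366]), 'joint_vel': array([ 0.00181565, -0.0021032 , -0.00048968, -0.00476157,  0.00132541,
       -0.001084  , -0.00049389]), 'joint_torque': array([ 3.11414180e-03, -5.96922469e+01,  1.61011253e+00, -2.81486052e+01,
        1.26101534e-02,  6.62062739e-03, -2.39295917e-05]), 'eef_pos': array([ 0.17000208, -0.65273562,  0.19565152]), 'tool_rot': array([-6.81211402e-04,  9.91893251e-01,  1.27072004e-01, -1.44231648e-04]), 'contact_force': array([ 0.06549466, -0.62541213, -0.46273439]), 'torque': array([ 0.0157132 , -0.06386999, -0.0206519 ]), 'grasp_force': 0.0, 'gripper_width': 1.0006957035532666}
```

View pics/top0.png

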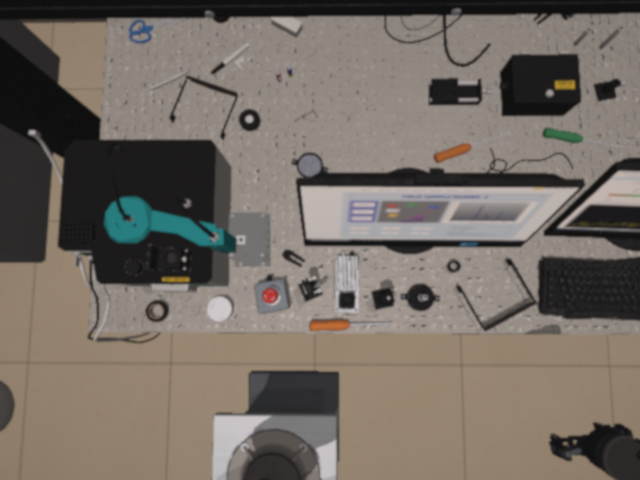

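View pics/scene0.png

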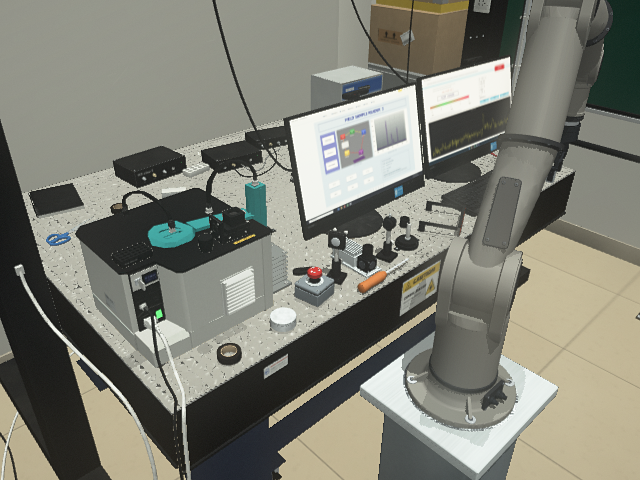

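Top picture: stop box with its red head is near (270,295), laser near (347,285), mirror mount near (310,288), lens post near (383,298), and the meter in its cup near (420,297). Cup look-alikes are the goggles' strap area around (495,300), the round grey thing at (310,165), the ring at (453,266), and the screw tin at (219,308). The hex driver is at (345,325). I'll check with one close crop and print depth measurements.

```bash
python3 - <<'E'
from h import *
c=load('top0'); im=c['pixels'][225:345,200:480,::-1]
im=cv2.convertScaleAbs(cv2.resize(im,(784,336),interpolation=cv2.INTER_CUBIC),alpha=1.5)
s=load('scene0')['pixels'][190:350,250:450,::-1]; s=cv2.resize(s,(330,264),interpolation=cv2.INTER_CUBIC)
out=np.zeros((600,784,3),np.uint8); out[:336]=im; out[336:,:330]=s
cv2.imwrite('pics/crop1.png',out)
W=cloud(c)
for n,u,v in[('stop',270,295),('port',347,299),('laserfin',347,270),('meter',420,297),('lens',383,298),('mirror',310,288),('ring',453,266),('tin',219,308)]:
    print(n,np.round(W[v,u],3), end=' ')
    p=W[v-12:v+13,u-12:u+13].reshape(-1,3); print('zmax',np.round(p[np.nanargmax(p[:,2])],3))
hsv=cv2.cvtColor(c['pixels'],cv2.COLOR_RGB2HSV)
m=((hsv[...,0]<8)|(hsv[...,0]>172))&(hsv[...,1]>150)&(hsv[...,2]>80); m[:,:240]=0;m[:,300:]=0
v,u=np.nonzero(m); print('red',u.mean(),v.mean(),len(u),np.ptp(u),np.ptp(v),ray(c,u.mean(),v.mean(),.0835))
E
```

```text
stop [0.456 0.006 0.086] zmax [0.468 0.003 0.091]
port [ 0.447 -0.187  0.049] zmax [ 0.452 -0.196  0.086]
laserfin [ 0.522 -0.188  0.042] zmax [ 0.539 -0.198  0.059]
meter [ 0.453 -0.374  0.049] zmax [ 0.455 -0.38   0.081]
lens [ 0.449 -0.271  0.135] zmax [ 0.453 -0.281  0.151]
mirror [ 0.472 -0.096  0.147] zmax [ 0.479 -0.092  0.155]
ring [ 0.536 -0.472 -0.003] zmax [ 0.546 -0.457  0.039]
tin [0.423 0.145 0.027] zmax [0.41  0.145 0.038]
red 269.967032967033 294.8901098901099 91 12 12 [0.45646708 0.00618094 0.0835    ]
```

View pics/crop1.png

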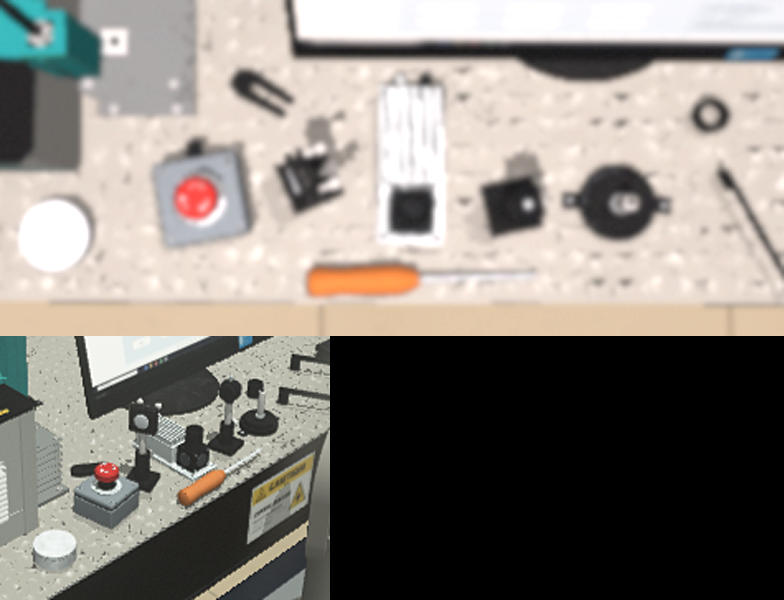

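The crop shows only one cup with ears and a post-topped disc: crop (618,203), i.e. full picture (420,297). The nearest look-alike is the small spare tube ring at (453,266). The heights agree with the description (stop 83, post top about 79, lens 150). I'm moving up and over towards the meter for a close look.

```bash
python3 -m jog '[[0,0,-10,0],[0,0,-10,0],[0,0,-10,0],[31,-20.5,-10,0.255],[31,-20.5,-10,0.255],[31,-20.5,-10,0.255],[31,-20.5,-10,0.255],[31,-20.5,-10,0.255],[31,-20.5,-10,0.255],[31,-20.5,-10,0.255],[31,-20.5,-10,0.255],[31,-20.5,-10,0.255],[31,-20.5,-10,0.255],[31,-20.5,-10,0.255],[31,-20.5,-10,0.255],[31,-20.5,-10,0.255]]' -1 40; python3 - <<'E'
from h import *
c=snap('wrist','w1'); W=cloud(c); o=bot.get_obs(); print(o['eef_pos'],o['tool_rot'],o['q'])
# horizontal slices of the cloud near the meter
for n,lo,hi in[('post top',.07,.09),('disc top',.018,.027)]:
    m=(W[...,2]>lo)&(W[...,2]<hi)&(np.hypot(W[...,0]-.455,W[...,1]+.376)<.04); P=W[m]
    print(n,len(P),P.min(0),P.max(0),np.median(P,0))
E
```

```text
t: 1.48
eef_pos: [0.4171, -0.3781, 0.2962]
tool_rot: [0.0, 1.0, -0.001, -0.0]
contact_force: [-0.2, -0.6, 0.0]
gripper_width: 1.002
grasp_force: 0.0
[ 0.41706765 -0.37825651  0.29622779] [ 1.56112316e-04  9.99998559e-01 -1.65855547e-03 -3.27251786e-04] [ 0.71519505  0.21755335 -0.10732482  1.69377688  0.02518565  1.23193333
 -0.97211417]
post top 125 [ 0.4490113  -0.38647464  0.07008557] [ 0.46081065 -0.37503578  0.08185274] [ 0.4552886  -0.38024394  0.07731152]
disc top 1879 [ 0.42494618 -0.40996923  0.01802344] [ 0.48390465 -0.35093774  0.02699427] [ 0.45670644 -0.38043931  0.02210481]
```

View pics/w1.png

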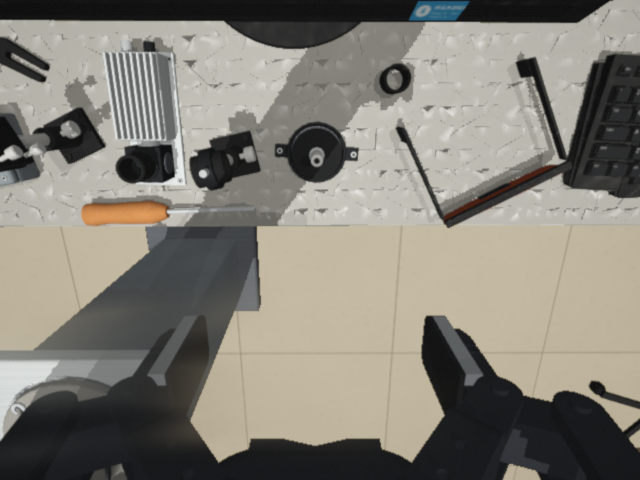

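The wrist view shows the meter at (317,155), the laser tube at (140,165), the lens post at (225,160) and the hex driver at (125,213). I measure the meter at (0.4545,-0.3805). Next I'll view the port and stop.

```bash
python3 -m jog '[[3.3,-28.8,0,0],[3.3,-28.8,0,0],[3.3,-28.8,0,0],[3.3,-28.8,0,0],[3.3,-28.8,0,0],[3.3,-28.8,0,0],[3.3,-28.8,0,0],[3.3,-28.8,0,0],[3.3,-28.8,0,0],[3.3,-28.8,0,0],[3.3,-28.8,0,0]]' 1; python3 - <<'E'
from h import *
c=snap('wrist','w2'); W=cloud(c); o=bot.get_obs(); print(o['eef_pos'],o['q'])
def sl(n,x,y,r,lo,hi):
    m=(W[...,2]>lo)&(W[...,2]<hi)&(np.hypot(W[...,0]-x,W[...,1]-y)<r); P=W[m]
    print(n,len(P),P.min(0).round(4),P.max(0).round(4),((P.min(0)+P.max(0))/2).round(4))
sl('port rim',.452,-.192,.028,.076,.086)
sl('mirror',.472,-.096,.05,.07,.17); sl('lens',.45,-.275,.05,.07,.17)
hsv=cv2.cvtColor(c['pixels'],cv2.COLOR_RGB2HSV)
m=((hsv[...,0]<8)|(hsv[...,0]>172))&(hsv[...,1]>150)&(hsv[...,2]>60)&(np.hypot(W[...,0]-.456,W[...,1]-.006)<.04)
P=W[m]; v,u=np.nonzero(m); print('red',len(P),P.min(0).round(4),P.max(0).round(4),u.mean(),v.mean(),ray(c,u.mean(),v.mean(),.078))
E
```

```text
t: 2.45
eef_pos: [0.4512, -0.0909, 0.2963]
tool_rot: [0.0, 1.0, -0.002, -0.0]
contact_force: [0.3, -0.2, -0.2]
gripper_width: 0.0
grasp_force: 0.0
[ 0.45123755 -0.09076713  0.29624403] [ 0.39877475  0.04870897 -0.34595421  1.89203218  0.01788438  1.20412504
 -1.52798024]
port rim 303 [ 0.432  -0.2008  0.076 ] [ 0.4614 -0.1709  0.0823] [ 0.4467 -0.1858  0.0792]
mirror 1559 [ 0.4521 -0.123   0.0838] [ 0.5049 -0.0745  0.1505] [ 0.4785 -0.0988  0.1171]
lens 1571 [ 0.4321 -0.2983  0.0701] [ 0.4714 -0.2629  0.1481] [ 0.4518 -0.2806  0.1091]
red 783 [ 0.4395 -0.0115  0.0734] [0.4761 0.0252 0.0855] 222.20689655172413 189.29501915708812 [0.45846926 0.00663021 0.078     ]
```

View pics/w2.png

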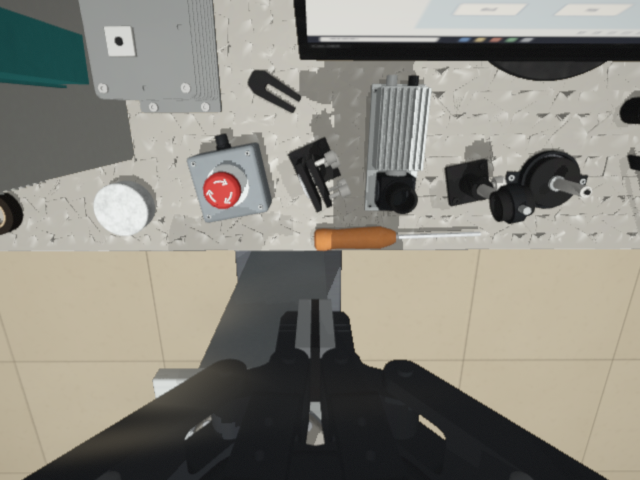

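Stop head is at (222,189), giving (0.4585,0.0067). Port tube is at (397,193), with its rim at (0.4467,-0.1858,0.080) and the right 30 mm diameter. Mirror is at (318,175), lens at (490,195). I'll press with shut fingers, pre-turned counter-clockwise.

```bash
python3 -m jog '[[0.7,-9.75,0,-1.2],[0.7,-9.75,0,-1.2],[0.7,-9.75,0,-1.2],[0.7,-9.75,5,-1.2],[0.7,-9.75,9,-1.2],[0.7,-9.75,12,-1.2],[0.7,-9.75,15,-1.2],[0.7,-9.75,18,-1.2],[0.7,-9.75,20,-1.2],[0.7,-9.75,20,-1.2],[0.7,-9.75,20,-1.2],[0.7,-9.75,20,-1.2],[0.7,-9.75,20,-1.2]]'
python3 -m jog '[[0,0,0.8,0],[0,0,1.2,0],[0,0,1.5,0],[0,0,1.8,0],[0,0,2.0,0],[0,0,2.1,0],[0,0,2.1,0],[0,0,2.1,0],[0,0,2.1,0]]'
```

```text
t: 3.58
eef_pos: [0.4594, 0.008, 0.097]
tool_rot: [0.0, 0.827, 0.563, 0.001]
contact_force: [0.1, 0.5, 0.9]
gripper_width: -0.004
grasp_force: 0.0
t: 4.33
eef_pos: [0.4587, 0.0088, 0.0755]
tool_rot: [0.0, 0.825, 0.565, 0.0]
contact_force: [0.3, 0.5, 1.4]
gripper_width: 0.002
grasp_force: 0.0
```

```bash
python3 -m jog '[[0,0,0.1,0],[0,0,0.2,0],[0,0,0.3,0],[0,0,0.3,0],[0,0,0.3,0]]'
```

```text
t: 4.75
eef_pos: [0.4585, 0.0088, 0.0723]
tool_rot: [-0.0, 0.825, 0.565, -0.0]
contact_force: [0.0, 0.2, 0.2]
gripper_width: 0.001
grasp_force: 0.0
```

```bash
python3 -m jog '[[0,0,0.15,0],[0,0,0.3,0],[0,0,0.3,0],[0,0,0.3,0]]'; python3 - <<'E'
from h import *
c=snap('wrist','w3'); s=snap('scene','s3')
o=np.hstack([c['pixels'][:,:,::-1][:300,120:520],cv2.resize(s['pixels'][230:305,265:365,::-1],(400,300),interpolation=cv2.INTER_CUBIC)])
cv2.imwrite('pics/p3.png',o)
E
```

```text
t: 5.08
eef_pos: [0.4585, 0.0088, 0.0693]
tool_rot: [-0.0, 0.825, 0.565, -0.0]
contact_force: [0.3, 0.5, -0.8]
gripper_width: 0.002
grasp_force: 0.0
```

View pics/p3.png

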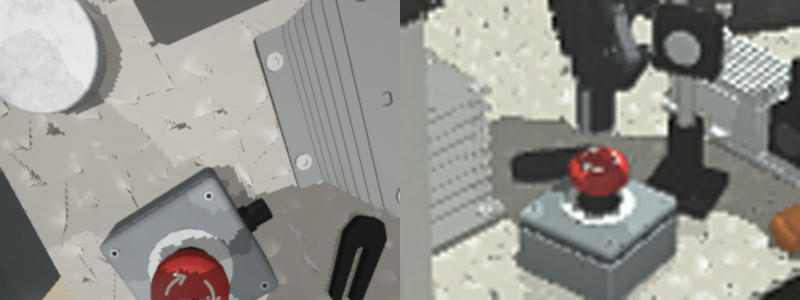

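The left crop (wrist) shows the head still out at (190,275). The right crop (scene) shows the fingertip at (598,130), just above or behind the head top at (598,148), so no contact. I'll measure the tip in depth.

```bash
python3 - <<'E'
from h import *
for t in('s3','w3'):
    c=load(t); W=cloud(c); hsv=cv2.cvtColor(c['pixels'],cv2.COLOR_RGB2HSV); print(t,c['depth'].min())
    near=np.hypot(W[...,0]-.458,W[...,1]-.007)<.06
    red=((hsv[...,0]<8)|(hsv[...,0]>172))&(hsv[...,1]>150)&near
    P=W[red]; print('red',len(P),P.min(0),P.max(0))
    f=near&(W[...,2]>.06)&~red&(hsv[...,1]<120); P=W[f]
    for lo in np.arange(.06,.16,.01):
        Q=P[(P[:,2]>=lo)&(P[:,2]<lo+.01)]
        if len(Q): print(round(lo,3),len(Q),Q.min(0).round(3),Q.max(0).round(3))
c=load('s3');W=cloud(c)
for v in range(254,272,2): print(v,W[v,315].round(3),c['pixels'][v,315])
print(bot.get_obs()['eef_pos'])
E
```

```text
s3 0.0
red 93 [ 0.43121587 -0.0091972   0.06674271] [0.46648324 0.03064496 0.08549535]
0.06 6 [0.434 0.002 0.061] [0.464 0.026 0.069]
0.07 4 [0.449 0.001 0.071] [0.473 0.03  0.078]
0.08 25 [ 0.441 -0.006  0.08 ] [0.469 0.022 0.087]
0.1 13 [ 0.445 -0.     0.103] [0.467 0.019 0.109]
0.11 26 [ 0.441 -0.002  0.11 ] [0.465 0.021 0.12 ]
0.12 33 [0.438 0.005 0.12 ] [0.464 0.022 0.13 ]
0.13 32 [0.44  0.007 0.13 ] [0.465 0.021 0.14 ]
0.14 11 [0.432 0.017 0.143] [0.467 0.026 0.15 ]
0.15 52 [0.419 0.003 0.15 ] [0.494 0.034 0.16 ]
w3 0.0
red 2823 [ 0.43926477 -0.00631194  0.06858958] [0.47638933 0.02823694 0.11484097]
0.06 11 [0.441 0.008 0.069] [0.476 0.028 0.07 ]
0.07 129 [ 0.437 -0.006  0.07 ] [0.476 0.028 0.08 ]
0.08 387 [ 0.438 -0.001  0.08 ] [0.475 0.023 0.086]
0.1 60 [0.458 0.015 0.107] [0.47  0.021 0.11 ]
0.11 766 [0.449 0.009 0.11 ] [0.475 0.022 0.12 ]
0.12 1019 [0.449 0.009 0.12 ] [0.475 0.022 0.13 ]
0.13 1033 [0.449 0.009 0.13 ] [0.475 0.022 0.14 ]
0.14 1910 [ 0.436 -0.003  0.14 ] [0.491 0.03  0.15 ]
0.15 6414 [ 0.421 -0.013  0.15 ] [0.499 0.033 0.16 ]
254 [0.448 0.01  0.134] [51 52 52]
256 [0.445 0.013 0.13 ] [49 52 50]
258 [0.444 0.014 0.126] [47 52 49]
260 [0.447 0.011 0.117] [48 49 48]
262 [0.441 0.016 0.115] [58 61 60]
264 [ 0.563 -0.099 -0.001] [126 127 117]
266 [ 0.554 -0.09   0.   ] [117  99  92]
268 [0.458 0.001 0.082] [138  53  49]
270 [0.449 0.009 0.084] [105  46  42]
[0.45853926 0.00881431 0.06938437]
```

Both cameras put the actual fingertip at z≈0.106 where the reading says 0.069, a +37 mm offset. I trust the images: descend 20 mm, then feel for contact.

```bash
python3 -m jog '[[0,0,1.0,0],[0,0,1.6,0],[0,0,2.0,0],[0,0,2.0,0],[0,0,2.0,0]]'; python3 -m jog '[[0,0,0.2,0],[0,0,0.4,0],[0,0,0.6,0],[0,0,0.6,0],[0,0,0.6,0]]'
```

```text
t: 5.6
eef_pos: [0.4582, 0.0088, 0.0489]
tool_rot: [-0.0, 0.825, 0.565, -0.0]
contact_force: [-0.0, -0.0, -0.6]
gripper_width: 0.003
grasp_force: 0.0
t: 6.02
eef_pos: [0.4586, 0.0088, 0.0433]
tool_rot: [0.0, 0.825, 0.565, 0.0]
contact_force: [0.6, -0.1, -0.2]
gripper_width: 0.003
grasp_force: 0.0
```

```bash
cat >> h.py <<'E'
def tip():
    s=snap('scene','st'); W=cloud(s); p=s['pixels'].astype(int)
    near=np.hypot(W[...,0]-.458,W[...,1]-.007)<.045
    red=(p[...,0]>p[...,1]*1.7)&near; R=W[red]; G=W[near&~red&(W[...,2]>.09)]
    print('red top',np.nanpercentile(R[:,2],95),'grey low',np.sort(G[:,2])[:6].round(4)); print('obs',bot.get_obs()['eef_pos'],bot.get_obs()['contact_force'])
E
python3 -c "
from h import *
tip()"; python3 -m jog '[[0,0,0.2,0],[0,0,0.4,0],[0,0,0.4,0],[0,0,0.4,0]]';python3 -c "
from h import *
tip()"
```

```text
red top 0.07746987515406073 grey low [0.0901 0.0904 0.0905 0.0905 0.0907 0.0908]
obs [0.45867511 0.00875872 0.04335406] [ 1.16119251 -0.06770933  0.21953006]
t: 6.4
eef_pos: [0.4588, 0.0088, 0.0395]
tool_rot: [0.0, 0.825, 0.565, 0.0]
contact_force: [-0.2, -0.4, 3.8]
gripper_width: -0.001
grasp_force: 1.9
red top 0.0745092326213166 grey low [0.0905 0.0913 0.0914 0.0919 0.0922 0.0928]
obs [0.45880741 0.00874843 0.03948849] [-0.99599214 -0.90358706  3.7135376 ]
```

```bash
python3 -m jog '[[0,0,0.15,0],[0,0,0.3,0],[0,0,0.3,0],[0,0,0.3,0],[0,0,0.3,0]]';python3 -c "
from h import *
tip()"
```

```text
t: 6.87
eef_pos: [0.4595, 0.0088, 0.0387]
tool_rot: [0.001, 0.825, 0.565, 0.0]
contact_force: [-8.8, -1.3, 35.0]
gripper_width: -0.001
grasp_force: 17.4
red top 0.07464307179122484 grey low [0.09   0.0902 0.0902 0.0903 0.0903 0.0911]
obs [0.45947459 0.00875284 0.03871459] [-9.31842223 -2.16813128 34.81941107]
```

Bottomed and latched (35 N, head top 0.0745, tip offset 36 mm confirmed). Now rise, open, check the latch and straddle the head.

```bash
python3 -m jog '[[0,0,-1.5,0],[0,0,-4,0],[0,0,-4,0],[0,0,-4,0],[0,0,-4,0],[0,0,-4,0],[0,0,-4,0],[0,0,-4,0],[0,0,-4,0]]' -1;python3 -c "
from h import *
tip()
c=load('st'); c2=snap('wrist','w4'); W=cloud(c2); p=c2['pixels'].astype(int)
m=(p[...,0]>p[...,1]*2)&(np.hypot(W[...,0]-.458,W[...,1]-.007)<.04); P=W[m]; print(P.min(0),P.max(0),np.median(P,0))"
```

```text
t: 7.67
eef_pos: [0.4582, 0.0088, 0.0759]
tool_rot: [-0.0, 0.825, 0.565, -0.0]
contact_force: [0.4, 1.3, 0.4]
gripper_width: 0.995
grasp_force: 0.0
red top 0.078176800540496 grey low [0.1234 0.1238 0.1242 0.1248 0.1251 0.1259]
obs [0.45830263 0.00882547 0.07602769] [ 0.57742419 -0.12350428  0.56532937]
[ 0.43863649 -0.01057807  0.06433628] [0.47635319 0.02819513 0.07948684] [0.45914085 0.01222987 0.07663509]
```

```bash
python3 -m jog '[[0,0,2,0],[0,0,4,0],[0,0,5.5,0],[0,0,6.2,0],[0,0,6.2,0],[0,0,6.2,0]]' -1; python3 -m jog '[[0,0,0,0],[0,0,0,0],[0,0,0,0],[0,0,0,0],[0,0,0,0],[0,0,0,0],[0,0,0,0],[0,0,0,0],[0,0,0,0],[0,0,0,0]]' 1 40
```

```text
t: 8.27
eef_pos: [0.4585, 0.0089, 0.0145]
tool_rot: [-0.0, 0.825, 0.565, -0.0]
contact_force: [1.3, -0.1, -0.2]
gripper_width: 1.0
grasp_force: 0.0
t: 9.1
eef_pos: [0.4564, 0.0094, 0.0143]
tool_rot: [-0.001, 0.825, 0.565, -0.001]
contact_force: [-5.9, 2.2, 3.0]
gripper_width: 0.444
grasp_force: 39.7
```

```bash
python3 -m jog '[[0,0,0,0.1],[0,0,0,0.2],[0,0,0,0.3],[0,0,0,0.4],[0,0,0,0.5],[0,0,0,0.6],[0,0,0,0.7],[0,0,0,0.8],[0,0,0,0.9],[0,0,0,1.0],[0,0,0,1.05],[0,0,0,1.05],[0,0,0,1.05],[0,0,0,1.05]]'; python3 -m jog '[[0,0,0,0],[0,0,0,0],[0,0,0,0],[0,0,0,0],[0,0,0,0],[0,0,0,0],[0,0,0,0],[0,0,0,0]]' -1;python3 -c "
from h import *
tip()
c2=snap('wrist','w5'); W=cloud(c2); p=c2['pixels'].astype(int)
m=(p[...,0]>p[...,1]*2)&(np.hypot(W[...,0]-.458,W[...,1]-.007)<.04); P=W[m]; print(P.min(0),P.max(0),np.median(P,0))"
```

```text
t: 10.27
eef_pos: [0.457, 0.0084, 0.0143]
tool_rot: [0.0, 0.997, 0.076, -0.001]
contact_force: [-4.9, -0.6, 3.8]
gripper_width: 0.449
grasp_force: 39.8
t: 10.93
eef_pos: [0.4586, 0.0088, 0.0144]
tool_rot: [-0.0, 0.997, 0.075, 0.0]
contact_force: [0.1, 0.1, -0.2]
gripper_width: 1.001
grasp_force: 0.0
red top 0.08400973759680853 grey low [0.0908 0.0925 0.0926 0.0926 0.0931 0.0933]
obs [0.45861188 0.0087921  0.01441876] [-0.27602369 -0.4863792   0.12450748]
[ 0.44038822 -0.0111913   0.05312319] [0.47754825 0.0273755  0.08486223] [0.46446262 0.00902062 0.08251483]
```

The button is out (top 0.084). Rise and go over to the meter.

```bash
python3 -m jog '[[0,0,-3,0],[0,0,-7,0],[0,0,-11,0],[0,0,-15,0],[0,0,-19,0],[0,0,-23,0],[0,0,-23,0],[0,0,-23,0]]' -1; python3 -m jog '[[-6.2,38.5,0,0.15],[-6.2,38.5,0,0.15],[-6.2,38.5,0,0.15],[-6.2,38.5,0,0.15],[-6.2,38.5,0,0.15],[-6.2,38.5,0,0.15],[-6.2,38.5,0,0.15],[-6.2,38.5,0,0.15],[-6.2,38.5,0,0.15],[-6.2,38.5,0,0.15],[-6.2,38.5,0,0.15],[-6.2,38.5,0,0.15],[-6.2,38.5,0,0.15]]' -0.2;python3 -c "
from h import *
c=snap('wrist','w6'); W=cloud(c)
for n,lo,hi in[('post top',.07,.09),('disc top',.018,.027)]:
    m=(W[...,2]>lo)&(W[...,2]<hi)&(np.hypot(W[...,0]-.455,W[...,1]+.38)<.033); P=W[m]
    print(n,len(P),P.min(0),P.max(0))
t=snap('top','t6'); W=cloud(t); m=(W[...,2]>.073)&(W[...,2]<.09)&(np.hypot(W[...,0]-.458,W[...,1]-.008)<.03); print(W[m].max(0),np.median(W[m],0))"
```

```text
t: 11.7
eef_pos: [0.4602, 0.0089, 0.2468]
tool_rot: [0.0, 0.997, 0.075, 0.003]
contact_force: [-0.2, -0.3, 0.0]
gripper_width: 1.0
grasp_force: 0.0
t: 12.78
eef_pos: [0.4547, -0.3792, 0.2431]
tool_rot: [-0.001, 1.0, 0.001, -0.001]
contact_force: [0.7, -0.3, 0.1]
gripper_width: 0.594
grasp_force: 0.0
post top 154 [ 0.44870965 -0.38625328  0.07082869] [ 0.46069158 -0.37488195  0.08168911]
disc top 2104 [ 0.42468429 -0.40988239  0.01811173] [ 0.48441817 -0.35050076  0.02699019]
[0.47613952 0.0265583  0.08853101] [0.45618937 0.00827761 0.08279364]
```

```bash
python3 -m jog '[[0,0.1,3,0],[0,0.1,6,0],[0,0.1,9,0],[0,0.1,12,0],[0,0.1,15,0],[0,0.1,17.5,0],[0,0.1,19.5,0],[0,0.1,21,0],[0,0.1,22,0],[0,0.1,23,0],[0,0.1,23.6,0],[0,0.1,24.2,0],[0,0.1,24.2,0],[0,0.1,24.2,0]]' -0.2;python3 -c "
from h import *
c=snap('wrist','w7'); s=snap('scene','s7')
o=np.hstack([c['pixels'][:,:,::-1][180:480,120:520],cv2.resize(s['pixels'][190:265,340:440,::-1],(400,300),interpolation=cv2.INTER_CUBIC)])
cv2.imwrite('pics/p7.png',o)"
```

```text
t: 14.05
eef_pos: [0.455, -0.3823, 0.0027]
tool_rot: [0.0, 1.0, -0.0, 0.0]
contact_force: [0.2, 0.5, 0.2]
gripper_width: 0.603
grasp_force: 0.0
```

View pics/p7.png

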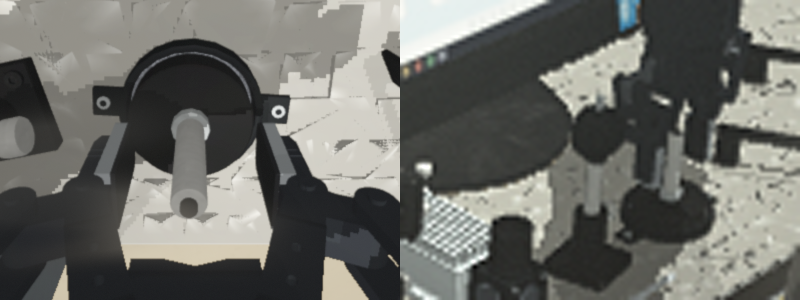

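The wrist crop shows the post at (190,170), centred between the pads (about 110 and 270), with the tips above the disc. Closing.

```bash
python3 -m jog '[[0,0,0.2,0],[0,0,0.2,0],[0,0,0.2,0],[0,0,0.2,0],[0,0,0.2,0],[0,0,0.2,0],[0,0,0.2,0],[0,0,0.2,0],[0,0,0.2,0]]' 1 60; python3 -m jog '[[0,0,-1,0],[0,0,-2,0],[0,0,-4,0],[0,0,-6,0],[0,0,-6,0],[0,0,-6,0],[0,0,-6,0]]'
```

```text
t: 14.9
eef_pos: [0.455, -0.3817, 0.0006]
tool_rot: [-0.0, 1.0, 0.0, 0.0]
contact_force: [0.8, 3.6, 4.1]
gripper_width: 0.128
grasp_force: 58.4
t: 15.48
eef_pos: [0.454, -0.3823, 0.0601]
tool_rot: [0.0, 1.0, -0.0, -0.0]
contact_force: [-0.3, -0.0, -2.1]
gripper_width: 0.132
grasp_force: 58.6
```

```bash
python3 -m jog '[[0,0,-3,0],[0,0,-6,0],[0,0,-9,0],[0,0,-12,0],[0,0,-14,0],[0,0,-14,0],[0,0,-14,0]]'; python3 -m jog '[[-0.7,-3,0,0],[-0.7,-6,0,0],[-0.7,-9,0,0],[-0.7,-12,0,0],[-0.7,-15,0,0],[-0.7,-17.5,0,0],[-0.7,-19,0,0],[-0.7,-19.6,0,0],[-0.7,-19.6,0,0],[-0.7,-19.6,0,0],[-0.7,-19.6,0,0]]';python3 -c "
from h import *
o=bot.get_obs(); print(o['eef_pos'],o['tool_rot'])
c=snap('wrist','w8'); s=snap('scene','s8')
for c in(c,s):
    W=cloud(c); R=np.hypot(W[...,0]-.447,W[...,1]+.186)
    for lo in(.195,.2,.205,.21,.215,.22,.225,.23):
        m=(W[...,2]>lo)&(W[...,2]<lo+.005)&(R<.045); P=W[m]
        if len(P): print(lo,len(P),P.min(0).round(4),P.max(0).round(4))
o=np.hstack([load('w8')['pixels'][:,:,::-1][100:480,120:520],cv2.resize(s['pixels'][150:260,300:416,::-1],(400,380),interpolation=cv2.INTER_CUBIC)])
cv2.imwrite('pics/p8.png',o)"
```

```text
t: 16.07
eef_pos: [0.4545, -0.3823, 0.2]
tool_rot: [0.0, 1.0, -0.0, 0.0]
contact_force: [0.4, -0.5, -3.3]
gripper_width: 0.136
grasp_force: 58.7
t: 16.98
eef_pos: [0.4472, -0.1876, 0.1997]
tool_rot: [0.0, 1.0, -0.001, -0.001]
contact_force: [-0.6, -0.6, -1.7]
gripper_width: 0.135
grasp_force: 59.0
[ 0.44719949 -0.1876024   0.19968197] [ 1.20936137e-04  9.99999196e-01 -1.10573498e-03 -6.08964015e-04]
0.2 46 [ 0.4603 -0.2146  0.2025] [ 0.4765 -0.1643  0.205 ]
0.205 311 [ 0.4577 -0.2158  0.205 ] [ 0.477 -0.161  0.21 ]
0.21 350 [ 0.4569 -0.2155  0.21  ] [ 0.4769 -0.1599  0.215 ]
0.215 487 [ 0.4317 -0.2178  0.215 ] [ 0.4771 -0.1581  0.22  ]
0.22 6317 [ 0.4313 -0.2179  0.22  ] [ 0.4768 -0.1582  0.225 ]
0.225 282 [ 0.4488 -0.1937  0.225 ] [ 0.4559 -0.1824  0.23  ]
0.23 149 [ 0.4494 -0.1935  0.23  ] [ 0.4534 -0.1826  0.235 ]
0.2 11 [ 0.4132 -0.2043  0.2025] [ 0.4573 -0.1615  0.2048]
0.205 36 [ 0.4104 -0.1984  0.2051] [ 0.4506 -0.1568  0.2098]
0.21 38 [ 0.4104 -0.1992  0.21  ] [ 0.4606 -0.1563  0.2149]
0.215 80 [ 0.4111 -0.2171  0.2152] [ 0.4738 -0.1552  0.22  ]
0.22 108 [ 0.4112 -0.2149  0.22  ] [ 0.472  -0.1557  0.2242]
0.225 9 [ 0.436  -0.1938  0.2252] [ 0.4461 -0.1786  0.2299]
0.23 6 [ 0.4363 -0.1986  0.2305] [ 0.457  -0.1781  0.2347]
```

View pics/p8.png

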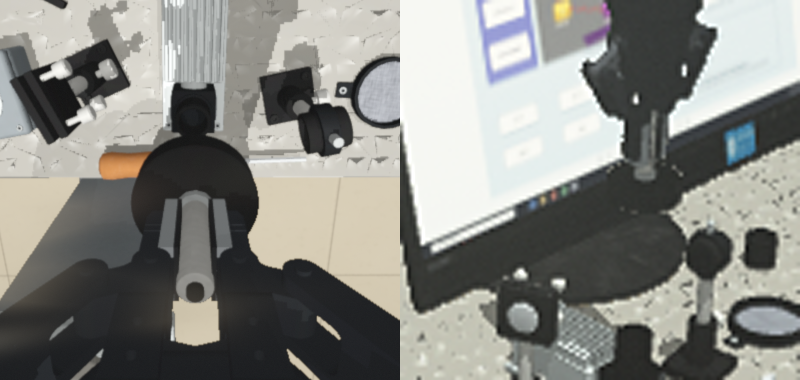

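The meter hangs level in the fingers at (190,190); the port tube lies behind it. The measured centre is (0.447,-0.188), needing +2.2 mm in y, and the face is at about 0.2035. I'll shift, descend part way and recheck centre and tilt.

```bash
python3 -m jog '[[0,-0.2,0,0],[0,-0.2,3,0],[0,-0.2,5,0],[0,-0.2,7,0],[0,-0.2,8.5,0],[0,-0.2,9.5,0],[0,-0.2,10,0],[0,-0.2,10,0],[0,-0.2,10,0],[0,-0.2,10,0]]';cat > m.py <<'E'
from h import *
o=bot.get_obs(); e=o['eef_pos']; print(e,o['tool_rot'],o['contact_force'])
c=snap('wrist','w9'); W=cloud(c); R=np.hypot(W[...,0]-.4467,W[...,1]+.1858); top=e[2]+.0215
m=(abs(W[...,2]-top)<.004)&(R<.035)&(R>.012); P=W[m]; print(len(P),P.min(0),P.max(0),np.median(P,0))
A=np.c_[P[:,:2]-P[:,:2].mean(0),np.ones(len(P))]; k=np.linalg.lstsq(A,P[:,2],rcond=None)[0]; print('slope',k)
mm=np.zeros(m.shape,np.uint8); mm[m]=1
for y in(.4467,): pass
print('ymid',(P[:,1].min()+P[:,1].max())/2,'xmax-.03',P[:,0].max()-.03)
E
python3 m.py
```

```text
t: 17.92
eef_pos: [0.4486, -0.1845, 0.1013]
tool_rot: [0.0, 1.0, -0.0, 0.001]
contact_force: [0.3, 0.2, -2.0]
gripper_width: 0.13
grasp_force: 59.1
[ 0.44858833 -0.18450256  0.1013365 ] [ 2.71292751e-04  9.99999553e-01 -2.14530127e-04  8.79902844e-04] [ 0.27565036  0.15258102 -1.95974694]
6330 [ 0.43241382 -0.21465231  0.11884448] [ 0.47836605 -0.15491303  0.12498739] [ 0.46160451 -0.18469662  0.12300345]
slope [-0.01042874  0.0002379   0.12291899]
ymid -0.18478267047610836 xmax-.03 0.448366051561798
```

```bash
python3 -m jog '[[-0.15,0.1,0,0],[-0.15,0.1,0.5,0],[-0.15,0.1,1,0],[-0.15,0.1,1.3,0],[-0.15,0.1,1.6,0],[-0.15,0.1,1.7,0],[-0.15,0.1,1.7,0],[-0.15,0.1,1.7,0],[-0.15,0.1,1.7,0],[-0.15,0.1,1.7,0],[-0.15,0.1,1.7,0],[-0.15,0.1,1.7,0]]'; python3 m.py; python3 -c "
from h import *
s=snap('scene','s9'); cv2.imwrite('pics/p9.png',cv2.resize(s['pixels'][200:300,290:420,::-1],(780,600),interpolation=cv2.INTER_CUBIC))
print(bot.get_obs()['joint_vel'].round(4)); tip()"
```

```text
t: 18.97
eef_pos: [0.4463, -0.1852, 0.0835]
tool_rot: [0.0, 1.0, -0.0, 0.0]
contact_force: [0.7, 0.1, -2.2]
gripper_width: 0.133
grasp_force: 59.1
[ 0.44634608 -0.18517736  0.08353035] [ 4.60121346e-05  9.99999987e-01 -9.03569293e-05  1.29147895e-04] [ 0.68776431  0.10598734 -2.15296291]
6111 [ 0.4300877  -0.21551172  0.10103625] [ 0.47587459 -0.15548275  0.10776194] [ 0.45980389 -0.18542969  0.10516141]
slope [-0.01359822  0.00055542  0.10509057]
ymid -0.18549723326992495 xmax-.03 0.44587459261802
[ 0.0008  0.0012 -0.0006 -0.0004  0.0006 -0.0009  0.0012]
red top 0.0842460735029904 grey low []
obs [ 0.44629333 -0.18519075  0.0834632 ] [ 0.49023049  1.08142571 -2.58673468]
```

View pics/p9.png

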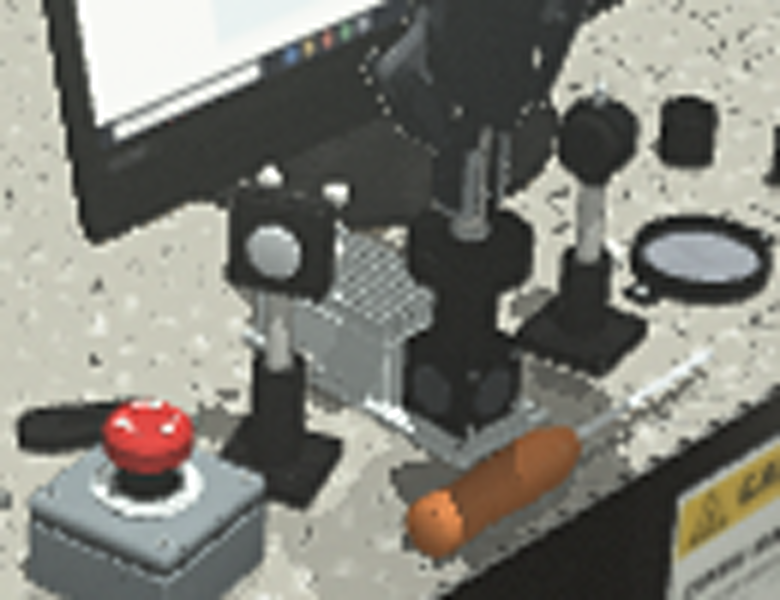

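The meter disc at (470,250) is centred over the tube at (465,320), level, with the face at z≈0.087. The wrist force equals the meter's weight, and the button at (150,435) is out. Handing in.

```bash
python3 -c "
from station import bot
print(bot.hand_in())"
```

```text
the job is handed in; nothing more can be done
None
```

I latched the stop button and twisted it free. The meter head is now held level, centred within about 1 mm over the port and about 7 mm above the rim by camera measurement, and the job is handed in (no verdict returned).

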